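Hang the pail on the spring scale

ROBOT

A 7-joint arm with a two-finger parallel gripper is mounted at the origin on the work surface. World frame = base frame: x ahead of the robot, y to its left, z up, the work surface at z = 0. Lengths are in mm, angles in rad, forces in N, time in s.
With the tool pointing down it reaches from about 425 to 800 mm from the base axis. Payload 8.3 kg.
Tool frame: the origin (TCP) lies midway between the tips of the shut fingers; the grasp point (between the pads) lies 19 mm behind it; x points along the fingers, z is the direction in which the jaws open and shut, and the axes are right-handed (so a half turn about x gives the same grasp; the last joint's range is limited). The gripper opens to 85 mm and grips with 20 to 120 N. Pads are 22 mm wide; open, the fingers measure 114 mm over their backs; the gripper's body (76 mm by 85 mm) begins 54 mm behind the grasp point. The pads swing forward as they close: fully open they stand 13 mm farther back than shut.
Start: joints at [1.104, 0.383, 0.016, 1.37, -0.006, 1.388, -0.046], TCP at [245.606, -574.7, 231.279] pointing down, gripper open.
Joint ranges: [-2.95, 2.95], [-0.25, 2.06], [-1.52, 1.56], [0.18, 2.33], [-1.44, 4.58], [0.02, 2.06], [-3.01, 3.01]. Speed limits (rad/s): [2.39, 2.39, 3.01, 3.01, 3.14, 3.14, 3.14].

INTERFACE

Orientations are given as a rotation vector (axis times angle).
In Python, from station import bot gives the robot as it stands.
- The arm moves only by the tool step_arm, never from a script. Its argument "motion" is text: rows parted by semicolons, each of 5 numbers parted by spaces: the shift along the tool's x, y, z in mm, then the turn about the tool's x in degrees, then the closure, from 0 (fully open) to 1 (shut). In form: x y z turn grip; .... A call has 1 to 20 rows; each row shifts and turns the commanded pose from where the row before left it, along the tool's axes as they then stand; what a row does not reach is not made up. A row lasts 1/8 s, in which the tool goes at most 62.5 mm and 10.7 degrees, less where a joint would pass 70% of its speed; a pose out of reach is approached as far as the arm can. A call with a gripper value outside its range is refused whole. The fingers move at their own pace and stop on an object; "newtons" is the grip in N (left out, the last holds). Time passes only in rows, so rows that do not move let the fingers close. It gives the time, the measured TCP pose, the force and the opening at its end, in the units of the state.
- bot.get_state(): the state, without advancing time (a new reading comes with each control period).
- bot.snapshot(name): name is "scene" or "side" or "wrist"; returns a dict with "pixels" (384x512x3 uint8, blue, green, red), "K" (3x3 intrinsics, pixels), "extrinsics" (4x4, takes a point from world to camera coordinates); the wrist camera has in their place "T_tool_cam" (4x4, takes a point from camera to tool coordinates, whose origin is the TCP and whose axes are the tool frame's). Camera axes: x right, y down, z forward; pixel columns grow to the right and rows downward; lengths in mm; the calibration is good to about 2 mm. A picture is of the moment at which its call begins: read the wrist's pose just before it. There is no depth.
- bot.finish_job(): hands the job in, once; it reports no verdict.
The state is a dict: "time_s": time; "joint_positions": joint angles; "joint_velocities": joint speeds; "joint_torque": joint torques, N m; "eef_pos": TCP position; "orientation": TCP orientation; "ft_force": force on the tool from outside, world axes, zero at the start; "ft_torque": the same for the moment, N m; "width": opening from 0.0 (shut) to 1.0 (fully open).
Only numpy, scipy, OpenCV 4.12 (cv2) and the standard library are available. Lean on these libraries where they do the work, as an engineer would, in place of code of your own. Each camera call takes 0.05 s, during which the arm holds its last target. There are 200 camera calls.

TASK

Weigh the little pail of brass book corners on the bench spring scale: with the pail standing on the table, swing its folded-down wire bail fully upright, then lift the pail by the bail and hang the bail in the dip of the scale's fork, across both prongs. Let the weight down slowly, no more than a few centimetres a second, so that the pail neither drops nor bounces nor springs up on the scale when you let go, leave it hanging still and free, and do not disturb the other things on the table.

Things in the scene. Friction and masses are not known exactly. Their poses are not given: they have to be found in the camera images.
- pail: Small round steel pail, 68 mm high, 76 mm across the foot and 90 mm across the rim, holding brass pieces; 0.28 to 0.76 kg in all (varies, unknown). Origin: centre of its underside; z up. The bail's pivots lie at y = +51 and -51 mm, 56 mm above the underside; at the start the bail is folded down to the pail's -x side.
- bail (a joint): Angle of the wire bail about the pail's y axis through the two pivots: 0 = folded down level towards the pail's -x, pi/2 = upright, pi = level on the other side. Starts between 0 and 0.3. A slightly tight hinge: the bail stays where it is left. Pushing the bar inward, towards the pivots, by a millimetre or more while swinging it levers a light pail over; a slight outward pull does not.
- crown (a point): Middle of the bail's straight top bar, on its axis, at the centre of a wooden grip sleeve 12 mm thick and 30 mm long that spins freely on the wire. The wire is 5 mm thick; the bar runs along the pail's y, straight for 84 mm, 85 mm from the pivot line. With the bail level there is 34 mm of free space between the sleeve and the rim.
- scale: Grey pillar spring scale fixed to the table: base plate 200 x 130 x 12 mm (from 55 mm in -x to 145 mm in +x of the origin), column 34 mm thick at x = +95 mm, and on it a sprung steel fork. Origin: on the table below the fork's dip; z up; the prongs point to the scale's -x.
- column_top (a point): Top of the scale's column, 175 mm above the table; the fork's rod slides down into it. The fork sinks straight down under load by about 10 mm per newton after a light preload of 0.3 N (80 mm at most) and springs back, lightly damped: it sags 25 to 72 mm under the pail, depending on the unknown mass.
- seat (a point): Fixed point (does not sink): centre of the bail's wire when it lies in the dip of the unloaded fork, midway between the prongs, 247 mm high. Prongs: 8 mm round bars, 52 mm apart on centres along the scale's y. Behind (+x) they rise slowly to a cross bar at 95 mm; in front (-x) they turn up to tips 16 mm ahead of and 19 mm above this point. Nothing on the scale is higher.
- tape: Bystander: roll of brown tape lying flat, 80 mm across, 24 mm high. Origin: centre of its underside.
- jar: Bystander: closed jar, 56 mm across, 70 mm high. Origin: centre of its underside.
- books: Bystander: stack of three books, about 150 x 210 mm, 58 mm high. Origin: centre of its underside.
- pot: Bystander: empty grey cup, 76 mm across, 100 mm high. Origin: centre of its underside.
Mind the look-alikes: they are no part of the job. What is shaped like the pail but turquoise is not meant.

How it is judged:
By the outcome, as a careful person would: the job done as asked, in the order asked, and still so for the second after the job is handed in, with the robot touching nothing.
It also fails if it takes over 72 s, if anything falls off the work surface, if the arm or the gripper's body presses on something with over 40 N, if the wrist force passes 120 N, or if a joint passes its speed limit or range.

## Working session

There is one attempt and no reset: what is moved stays moved. The work goes in short steps, Python scripts to look and compute and a tool call to move; the robot and the scene stay as the last step left them, time stands still between calls to the robot, and variables do not carry over. Pictures are saved under pics/ and viewed, about 8 in all and at most 12, crops included, and the job is handed in when it is done.

Besides the shell and the picture viewer there is one more tool, called after "Request:" as a command line: name --argument value ..., lists and objects as JSON in quotes. step_arm: Moves the arm, as the interface text tells. Its arguments: {"type":"object","properties":{"motion":{"type":"string"},"newtons":{"type":"number"}},"required":["motion"]}

```bash
mkdir -p pics; cat > h.py <<'E'
import numpy as np,cv2
from scipy.spatial.transform import Rotation as R
from station import bot
def cam(n):
    s=bot.get_state(); d=bot.snapshot(n); K=np.array(d["K"])
    if n=="wrist":
        T=np.eye(4);T[:3,:3]=R.from_rotvec(s["orientation"]).as_matrix();T[:3,3]=s["eef_pos"]
        E=np.linalg.inv(T@np.array(d["T_tool_cam"]))
    else: E=np.array(d["extrinsics"])
    return np.array(d["pixels"]),K,E
def ray(K,E,u,v):
    C=np.linalg.inv(E); r=C[:3,:3]@np.linalg.inv(K)@[u,v,1]; return C[:3,3],r/np.linalg.norm(r)
def onz(K,E,u,v,z):
    o,r=ray(K,E,u,v); return o+r*(z-o[2])/r[2]
def proj(K,E,p):
    c=E[:3,:3]@np.array(p,float)+E[:3,3]; q=K@c; return q[:2]/q[2]
def tri(rs):
    A=0;b=0
    for o,r in rs:
        P=np.eye(3)-np.outer(r,r);A=A+P;b=b+P@o
    return np.linalg.solve(A,b)
E
python3 - <<'E'
from h import *
ims=[]
for n in("scene","side","wrist"):
    im,K,E_=cam(n);cv2.imwrite(f"pics/{n}0.png",im);np.savez(f"{n}0.npz",K=K,E=E_);ims.append(im)
    C=np.linalg.inv(E_);print(n,C[:3,3].round(),C[:3,2].round(2),K[0,0])
s=bot.get_state();print(s);print(R.from_rotvec(s["orientation"]).as_matrix().round(3))
cv2.imwrite("pics/all0.png",cv2.resize(np.hstack(ims[:2]),None,fx=.78,fy=.78))
E
```

```text
scene [1461.  359. 1153.] [-0.66 -0.26 -0.7 ] 407.96412276621356
side [ 94. 798. 859.] [ 0.4  -0.67 -0.62] 374.43133545125835
wrist [ 321. -542.  373.] [-0.29 -0.12 -0.95] 265.2413288215964
{'time_s': 0.15, 'joint_positions': array([ 1.10408014,  0.38407336,  0.0163752 ,  1.3709054 , -0.00629894,
        1.38819608, -0.04650046]), 'joint_velocities': array([ 0.00179494, -0.00348766,  0.00109692, -0.00463766, -0.00070028,
        0.00066441,  0.00122341]), 'joint_torque': array([ 2.84879912e-03, -6.28154683e+01,  8.46152678e-01, -3.72164333e+01,
        1.69174466e-02,  1.09970273e-02, -6.14280083e-06]), 'eef_pos': array([ 245.466947  , -574.35783237,  230.49424084]), 'orientation': array([ 0.90761461,  1.37494054, -0.90624396]), 'ft_force': array([-0.4978039 ,  0.32647967,  0.31756826]), 'ft_torque': array([ 0.01479523, -0.00496246, -0.01470465]), 'width': 1.0013210275654605}
[[-0.001  0.92   0.393]
 [ 0.001  0.393 -0.92 ]
 [-1.    -0.    -0.002]]
```

View pics/scene0.png

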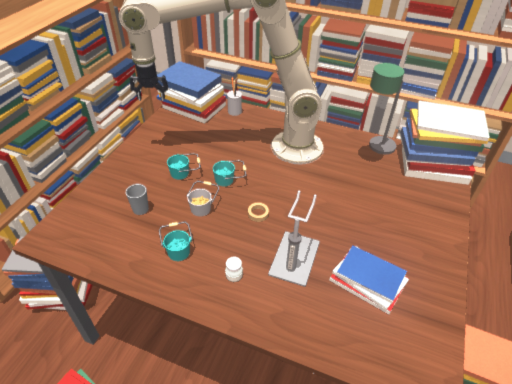

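View pics/side0.png

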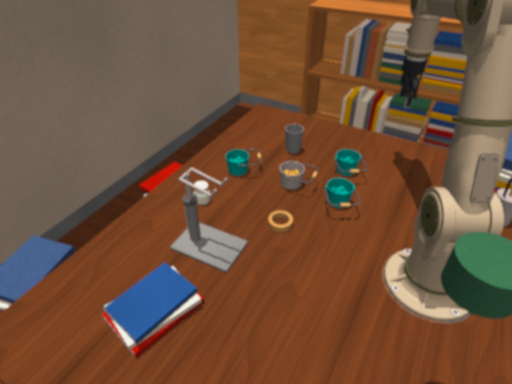

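Candidates in scene view: the grey pail with brass (200,203) is the one I want. The turquoise pails (178,166), (224,173) and (177,243) and the grey cup (138,199) are not. Next, a close crop to check that choice and to measure.

```bash
python3 - <<'E'
import cv2,numpy as np
a=cv2.imread("pics/scene0.png");b=cv2.imread("pics/side0.png")
def c(im,x,y,w=64,h=48): return cv2.resize(im[y:y+h,x:x+w],(400,300),interpolation=cv2.INTER_CUBIC)
cv2.imwrite("pics/c0.png",np.vstack([np.hstack([c(a,170,172),c(a,275,180,72,54)]),np.hstack([c(b,268,152),c(b,170,160,72,54)])]))
E
```

```text
(no output)
```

View pics/c0.png

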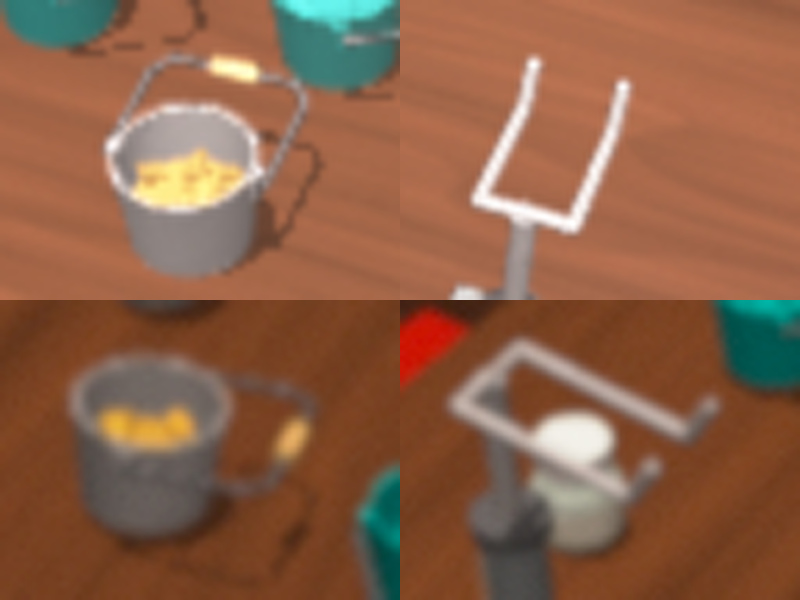

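The crop shows the grey pail with brass; its bail is folded towards the robot. The sleeve is at scene (207.4,183.0) and side (314.2,174). I also picked the fork tips, bends and rear corners by eye. Next I triangulate these.

```bash
python3 - <<'E'
from h import *
a=np.load("scene0.npz");b=np.load("side0.npz")
P={"sleeve":((207.4,183),(314.2,174)),"rim":((199.4,197.1),(292.2,168.4)),
"tipR":((298.7,190.9),(225,178.1)),"tipL":((314.8,195.2),(214.6,189.3)),
"rearR":((288.6,216.1),(191.1,168)),"rearL":((306.2,220.9),(179.4,178.5))}
X={}
for k,(p,q) in P.items():
    X[k]=tri([ray(a["K"],a["E"],*p),ray(b["K"],b["E"],*q)]);x=X[k]
    print(k,x.round(1),(proj(a["K"],a["E"],x)-p).round(1),(proj(b["K"],b["E"],x)-q).round(1))
print("rimz68",onz(a["K"],a["E"],199.4,197.1,68).round(1),onz(b["K"],b["E"],292.2,168.4,68).round(1))
for n,c,px in(("s",a,("tipR","tipL")),):
    for k in px: print(k,onz(c["K"],c["E"],*P[k][0],266).round(1),onz(b["K"],b["E"],*P[k][1],266).round(1))
d=X["sleeve"]-X["rim"];print("bail az",np.degrees(np.arctan2(d[1],d[0])))
for f,bk in(("tipR","rearR"),("tipL","rearL")):
    d=X[f]-X[bk];print(np.degrees(np.arctan2(d[1],d[0])),np.linalg.norm(d[:2]))
for n,c,f in(("scene",a,"pics/scene0.png"),("side",b,"pics/side0.png")):
    im=cv2.imread(f).astype(int)
    h=cv2.cvtColor(im.astype(np.uint8),cv2.COLOR_BGR2HSV)
for s in("tape","jar"):pass
print("tape",onz(a["K"],a["E"],258,211,24).round(),"jar",onz(a["K"],a["E"],234,268,35).round(),"pot",onz(a["K"],a["E"],138,199,50).round(),"teal",[onz(a["K"],a["E"],*p,68).round() for p in((178,161),(224,168),(177,238))])
E
```

```text
sleeve [ 439.2 -231.6   64.5] [-0.1 -0.3] [-0.2  0.3]
rim [ 521.3 -224.    65. ] [-0.2 -0.3] [-0.2  0.3]
tipR [548.8 157.4 265.2] [-0. -0.] [-0.  0.]
tipL [546.7 209.2 264.5] [-0.1 -0.1] [-0.1  0.1]
rearR [658.4 160.8 260.9] [-0.2 -0.2] [-0.2  0.2]
rearL [656.5 214.5 261.1] [-0.2 -0.3] [-0.3  0.3]
rimz68 [ 525.  -221.1   68. ] [ 519.6 -222.    68. ]
tipR [549.7 157.7 266. ] [548.1 158.2 266. ]
tipL [548.4 209.7 266. ] [545.6 210.3 266. ]
bail az -174.68976084508878
-178.25558831248378 109.72946002921864
-177.2357412403954 109.93857573982264
tape [467.  -6.  24.] jar [747.  20.  35.] pot [ 609. -439.   50.] teal [array([ 372., -399.,   68.]), array([ 337., -207.,   68.]), array([ 731., -200.,   68.])]
```

Request:
step_arm --motion "0 0 0 -9 0.3; 0 0 0 -9 0.6; 0 0 0 -9 0.65; 0 0 0 -9 0.65; 0 0 0 -9 0.65; 0 0 0 -9 0.65; 0 0 0 -9 0.65; 0 0 0 -9 0.65; 0 32 22 0 0.65; 0 32 22 0 0.65; 0 32 22 0 0.65; 0 32 22 0 0.65; 0 32 22 0 0.65; 0 32 22 0 0.65; 0 32 23 0 0.65; 0 33 23 0 0.65; 0 33 23 0 0.65; 0 33 23 0 0.65; 0 0 0 0 0.65; 0 0 0 0 0.65" --newtons 30

```text
time_s: 2.65
eef_pos: [439.4, -233.4, 231.1]
orientation: [-0.07, 1.57, 0.07]
ft_force: [-0.5, -0.1, -0.2]
width: 0.35
```

```bash
python3 - <<'E'
from h import *
s=bot.get_state();print(s["eef_pos"],R.from_rotvec(s["orientation"]).as_matrix().round(3).tolist(),s["width"])
im,K,E=cam("wrist");cv2.imwrite("pics/w1.png",im);np.savez("w1.npz",K=K,E=E)
print(proj(K,E,[439.2,-231.6,64.5]),proj(K,E,[521.3,-224,65]))
cv2.imwrite("pics/w1b.png",cv2.resize(im,None,fx=1.56,fy=1.56,interpolation=cv2.INTER_CUBIC))
E
```

```text
[ 439.3760294  -233.39732218  231.10167868] [[-0.001, -0.089, 0.996], [-0.0, 0.996, 0.089], [-1.0, -0.0, -0.001]] 0.3495534083643129
[253.86623625 172.58750501] [322.67661401 172.50322845]
```

View pics/w1b.png

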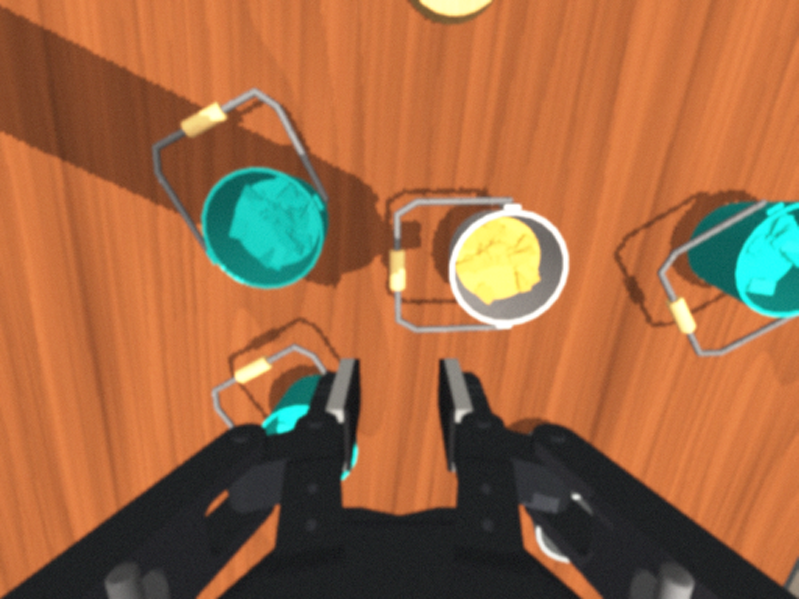

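The wrist view shows the target pail with its sleeve at (255,174) native and the bar parallel to tool y. The nearest turquoise pail, at left, is clear of the fingers.

```bash
python3 - <<'E'
from h import *
a=np.load("scene0.npz");b=np.load("side0.npz");w=np.load("w1.npz")
for k,p,q,r in(("sleeve",(207.4,183),(314.2,174),(255.1,173.7)),("rim",(199.4,197.1),(292.2,168.4),(326.3,170.8))):
    L=[(a,p),(b,q),(w,r)]
    x=tri([ray(c["K"],c["E"],*u) for c,u in L]);print(k,x.round(1),[(proj(c["K"],c["E"],x)-u).round(1) for c,u in L])
    for z in(60,64,68): print(z,onz(w["K"],w["E"],*r,z).round(1))
# bar ends at bail height
for u in((397/1.56,218/1.56),(399/1.56,318/1.56),(417/1.56,202/1.56),(415/1.56,329/1.56)): print("bar",onz(w["K"],w["E"],*u,64).round(1))
for u in((513/1.56,205/1.56),(503/1.56,324/1.56)): print("piv",onz(w["K"],w["E"],*u,56).round(1))
E
```

```text
sleeve [ 439.8 -232.1   64.5] [array([-0.3, -0.2]), array([-0.3,  0.1]), array([-0.7, -0.6])]
60 [ 440.9 -234.    60. ]
64 [ 440.8 -233.    64. ]
68 [ 440.7 -231.9   68. ]
rim [ 522.8 -222.3   66.6] [array([ 0. , -0.2]), array([-0.8,  0. ]), array([-1.8,  0.7])]
60 [ 526.7 -222.7   60. ]
64 [ 525.6 -221.8   64. ]
68 [ 524.4 -220.9   68. ]
bar [ 436.5 -192.7   64. ]
bar [ 445.1 -271.6   64. ]
bar [ 450.1 -179.8   64. ]
bar [ 458.8 -279.9   64. ]
piv [ 522.7 -176.3   56. ]
piv [ 531.4 -272.3   56. ]
```

Request:
step_arm --motion "20 0.8 1.2 -0.8 0.65; 20 0 0 0 0.65; 20 0 0 0 0.65; 20 0 0 0 0.65; 20 0 0 0 0.65; 20 0 0 0 0.65; 20 0 0 0 0.65; 20 0 0 0 0.65; 15 0 0 0 0.65; 10 0 0 0 0.65; 0 0 0 0 0.65; 0 0 0 0 0.65"

```text
time_s: 4.2
eef_pos: [441.3, -232.3, 46.9]
orientation: [-0.082, 1.568, 0.081]
ft_force: [0.6, 0.2, 0.3]
width: 0.349
```

```bash
python3 - <<'E'
from h import *
s=bot.get_state();print(s["eef_pos"],s["width"],s["ft_force"])
a,_,_=cam("scene");b,_,_=cam("side");w,_,_=cam("wrist")
def c(im,x,y,w,h): return cv2.resize(im[y:y+h,x:x+w],(400,300),interpolation=cv2.INTER_CUBIC)
cv2.imwrite("pics/g1.png",np.vstack([np.hstack([c(a,165,160,80,60),c(b,262,135,80,60)]),np.hstack([c(w,150,100,240,180),c(w,200,150,120,90)])]))
E
```

```text
[ 441.33284496 -232.25182371   46.90059895] 0.34911614931063645 [0.56614136 0.20591482 0.33377589]
```

View pics/g1.png

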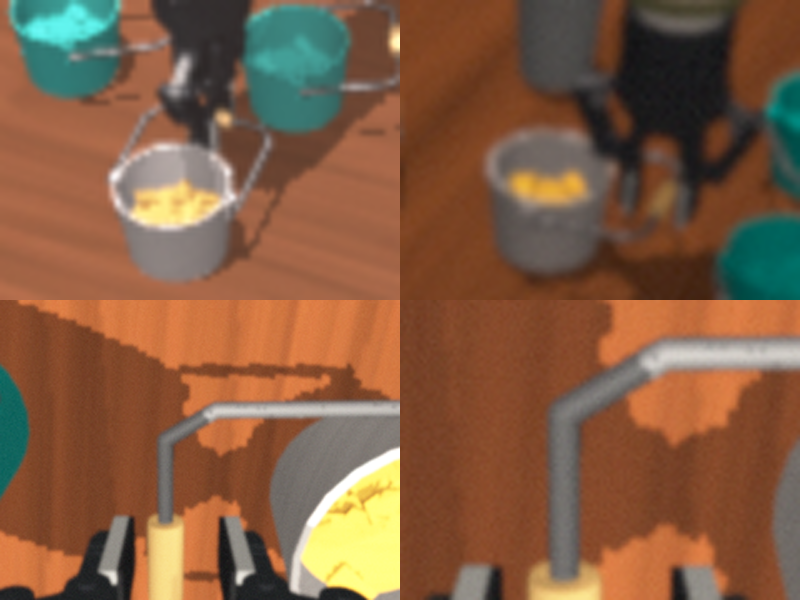

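The sleeve is about 3.5 mm off-centre in the jaws, away from the pail, and parallel to them. I'll shift by −3.3 mm and close gradually.

Request:
step_arm --motion "0 0 -1.7 0 0.65; 0 0 -1.7 0 0.65; 0 0 0 0 0.65; 0 0 0 0 0.7; 0 0 0 0 0.74; 0 0 0 0 0.78; 0 0 0 0 0.82; 0 0 0 0 0.85; 0 0 0 0 0.88; 0 0 0 0 0.91; 0 0 0 0 0.95; 0 0 0 0 1; 0 0 0 0 1; 0 0 0 0 1" --newtons 40

```text
time_s: 6.1
eef_pos: [437.6, -232.4, 46.3]
orientation: [-0.081, 1.569, 0.081]
ft_force: [1.5, -0.2, -0.3]
width: 0.125
```

```bash
python3 - <<'E'
from h import *
s=bot.get_state();print(s["eef_pos"],s["width"],s["ft_force"],s["ft_torque"])
w,K,E=cam("wrist");a,_,_=cam("scene");b,_,_=cam("side")
def c(im,x,y,w,h): return cv2.resize(im[y:y+h,x:x+w],(400,300),interpolation=cv2.INTER_CUBIC)
cv2.imwrite("pics/g2.png",np.hstack([c(w,150,100,240,180),c(b,262,135,80,60)]))
E
```

```text
[ 437.62901396 -232.36215105   46.33296531] 0.12536410174488974 [ 1.54364738 -0.20587897 -0.27638463] [-0.03107386 -0.23943984 -0.03588364]
```

View pics/g2.png

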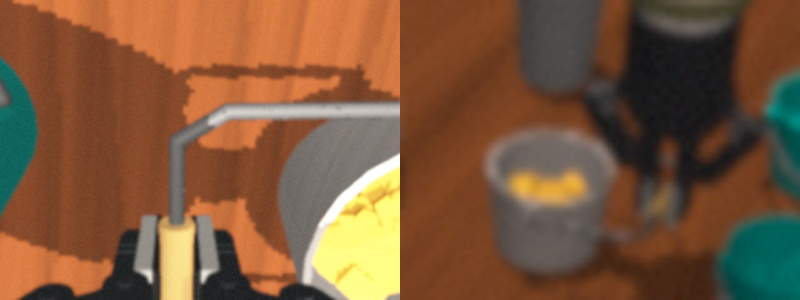

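Request:
step_arm --motion "-4.2 0 0.5 0 1; -4.2 0 0.6 0 1; -4.1 0 1.0 0 1; -4.1 0 1.0 0 1; -4.0 0 1.4 0 1; -4.0 0 1.4 0 1; -3.8 0 1.8 0 1; -3.8 0 1.8 0 1; -3.6 0 2.2 0 1; -3.6 0 2.2 0 1; -3.4 0 2.6 0 1; -3.4 0 2.6 0 1; 0 0 0 0 1; 0 0 0 0 1"

```text
time_s: 8.0
eef_pos: [456.4, -230.4, 92.4]
orientation: [-0.081, 1.57, 0.081]
ft_force: [-3.4, -0.3, 1.4]
width: 0.126
```

```bash
python3 - <<'E'
from h import *
s=bot.get_state();print(s["eef_pos"],s["width"],s["ft_force"],s["ft_torque"])
b,K,E=cam("side");print(proj(K,E,np.array(s["eef_pos"])+[0,0,19]))
cv2.imwrite("pics/s3.png",cv2.resize(b[125:197,254:350],(800,600),interpolation=cv2.INTER_CUBIC))
E
```

```text
[ 456.36497969 -230.41738104   92.42643962] 0.12567255166917218 [-3.4173919  -0.28591494  1.42054176] [-0.0713131   0.5779207  -0.01905743]
[310.50908952 162.19473359]
```

View pics/s3.png

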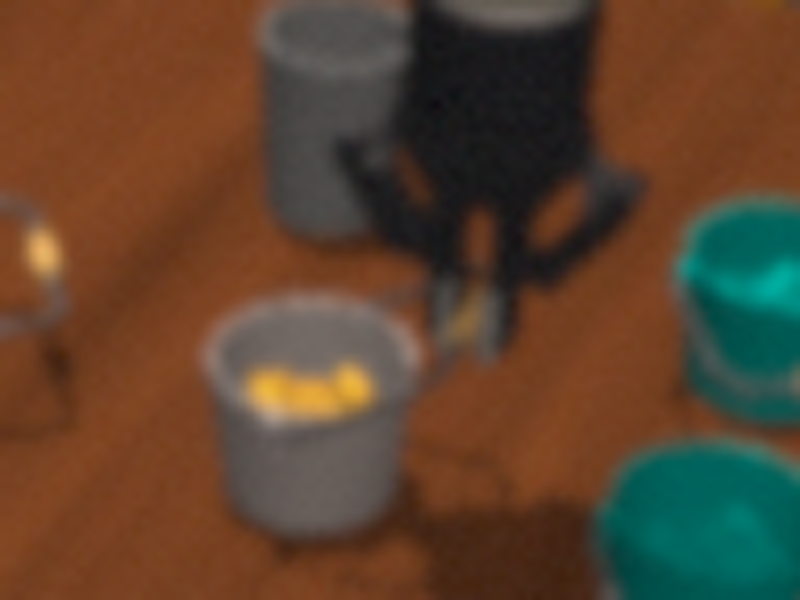

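The side view shows the pail standing level and the bail partway up. The force says I'm pushing inward about 3.6 N, so I'll ease outward.

Request:
step_arm --motion "-0.8 0 -1.2 0 1; 0 0 0 0 1; 0 0 0 0 1"

```text
time_s: 8.43
eef_pos: [455.4, -230.5, 93.3]
orientation: [-0.081, 1.569, 0.082]
ft_force: [-1.1, -0.3, 1.5]
width: 0.122
```

Request:
step_arm --motion "-0.6 0 -0.7 0 1; -3.2 0 2.8 0 1; -3.2 0 2.8 0 1; -2.9 0 3.1 0 1; -2.9 0 3.1 0 1; 0 0 0 0 1; 0 0 0 0 1"

```text
time_s: 9.3
eef_pos: [466.4, -229.3, 106.1]
orientation: [-0.081, 1.569, 0.082]
ft_force: [0.7, -0.5, -0.4]
width: 0.122
```

Request:
step_arm --motion "-2.5 0 3.4 0 1; -2.5 0 3.4 0 1; -2.2 0 3.7 0 1; -2.2 0 3.7 0 1; 0 0 0 0 1; 0 0 0 0 1"

```text
time_s: 10.05
eef_pos: [480.6, -227.9, 115.6]
orientation: [-0.081, 1.569, 0.081]
ft_force: [-0.5, 0.4, 1.6]
width: 0.121
```

Request:
step_arm --motion "-1.0 0 0 0 1; -1.9 0 3.8 0 1; -1.9 0 3.8 0 1; -1.5 0 4.0 0 1; -1.5 0 4.0 0 1; 0 0 0 0 1; 0 0 0 0 1"

```text
time_s: 10.92
eef_pos: [496.1, -226.2, 123.4]
orientation: [-0.081, 1.569, 0.082]
ft_force: [1.2, 0.4, -1.4]
width: 0.121
```

Request:
step_arm --motion "-0.9 0 4.1 0 1; -0.8 0 4.1 0 1; -0.5 0 4.2 0 1; -0.4 0 4.2 0 1; 0 0 0 0 1; 0 0 0 0 1"

```text
time_s: 11.68
eef_pos: [512.4, -224.6, 125.7]
orientation: [-0.081, 1.57, 0.082]
ft_force: [0.3, -0.4, -3.7]
width: 0.123
```

```bash
python3 - <<'E'
from h import *
s=bot.get_state();print(s["eef_pos"],s["width"],s["ft_force"],s["ft_torque"])
a,K,E=cam("scene");b,K2,E2=cam("side")
np.savez("q.npz",K=K,E=E,K2=K2,E2=E2)
def c(im,x,y,w,h): return cv2.resize(im[y:y+h,x:x+w],(400,300),interpolation=cv2.INTER_CUBIC)
cv2.imwrite("pics/s4.png",np.hstack([c(a,160,160,80,60),c(b,250,130,80,60)]))
E
```

```text
[ 512.3739969  -224.57383777  125.71424827] 0.12269888212886447 [ 0.34983909 -0.36668156 -3.74885529] [-0.04906741 -0.02470246 -0.02942693]
```

View pics/s4.png

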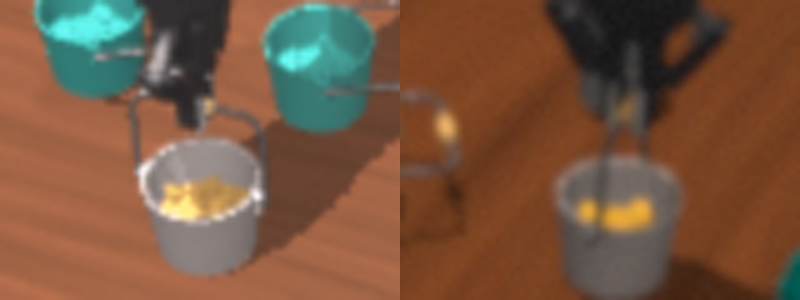

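```bash
python3 - <<'E'
from h import *
q=np.load("q.npz");a=(q["K"],q["E"]);b=(q["K2"],q["E2"])
x=tri([ray(*a,199.7,194.2),ray(*b,293.2,167.8)]);print(x.round(1),proj(*a,x),proj(*b,x))
print(onz(*a,199.7,194.2,68),onz(*b,293.2,167.8,68))
E
```

```text
[ 515.8 -223.6   72.3] [199.8673844  194.51082688] [293.4360069  167.51338161]
[ 510.77193673 -227.26992065   68.        ] [ 518.05030025 -227.13624947   68.        ]
```

Request:
step_arm --motion "0.7 0 0 0 1; 0 0 0 0 1; 0 0 0 0 1"

```text
time_s: 12.15
eef_pos: [512.7, -224.6, 125.5]
orientation: [-0.081, 1.569, 0.081]
ft_force: [-0.7, 0.8, -0.4]
width: 0.123
```

Request:
step_arm --motion "0.7 0 0 0 1; 0 0 0 0 1; 0 0 0 0 1"

```text
time_s: 12.52
eef_pos: [513.3, -224.6, 125.4]
orientation: [-0.082, 1.567, 0.081]
ft_force: [0.4, 0.5, 6.2]
width: 0.121
```

Request:
step_arm --motion "-0.6 0 0 0 1; 0 0 0 0 1; 0 0 0 0 1"

```text
time_s: 12.9
eef_pos: [512.8, -224.6, 125.4]
orientation: [-0.081, 1.569, 0.081]
ft_force: [0.2, 1.3, 4.7]
width: 0.119
```

```bash
python3 - <<'E'
from h import *
w,K,E=cam("wrist");cv2.imwrite("pics/w5.png",cv2.resize(w,None,fx=1.56,fy=1.56,interpolation=cv2.INTER_CUBIC))
p=np.array(bot.get_state()["eef_pos"]);print(p,K[0,2])
y=np.array([-.104,.995,0]);zz=np.array([.995,.104,0])
c=p+[0,0,16.5]
for dz in(0,3,6):
  for sy in(51,-51): print(dz,sy,proj(K,E,c+y*sy+zz*dz-[0,0,85])*1.56)
print(proj(K,E,c+[0,0,-73])*1.56)
E
```

```text
[ 512.77601421 -224.58129379  125.40627079] 255.5286576268617
0 51 [394.23783508 223.3042789 ]
0 -51 [394.93848324 398.86886915]
3 51 [400.1564423  223.29975613]
3 -51 [400.07504907 398.86444771]
6 51 [406.07501096 223.29523338]
6 -51 [405.21158586 398.8600263 ]
[394.41052747 325.64062981]
```

View pics/w5.png

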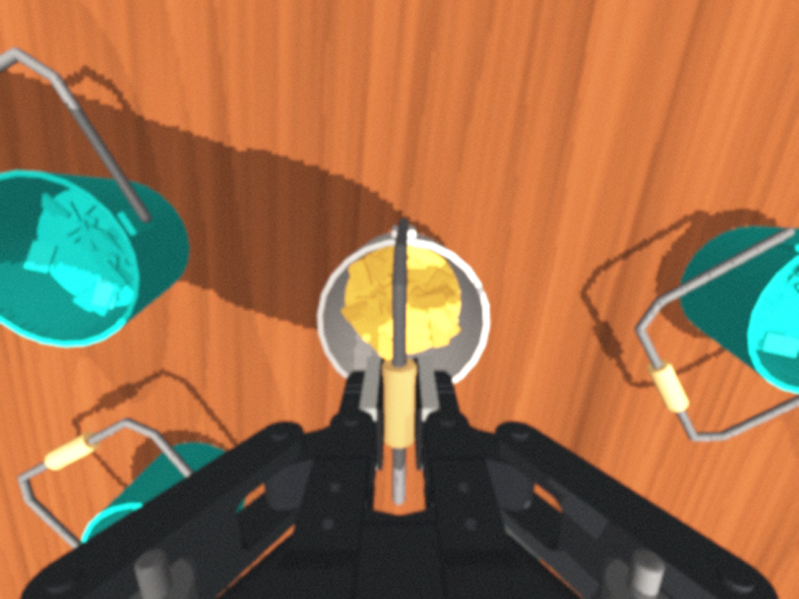

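The wrist view shows the pail level, with its pivot at column 403 against sleeve 400. The bail is about 2–3 mm short of upright, so I'll finish it while unloading the downward push.

Request:
step_arm --motion "-0.6 0 0 0 1; 0 0 1.3 0 1; 0 0 1.3 0 1; 0 0 0 0 1; 0 0 0 0 1; 0 0 0 0 1"

```text
time_s: 13.7
eef_pos: [515.0, -224.3, 125.5]
orientation: [-0.081, 1.569, 0.082]
ft_force: [0.3, 0.4, 0.6]
width: 0.123
```

Request:
step_arm --motion "0 0 0 0 1; -1 0 0 0 1; -2 0 0 0 1; -3 0 0 0 1; -4 0 0 0 1; -5 0 0 0 1; -5 0 0 0 1; -4 0 0 0 1; -3 0 0 0 1; -2 0 0 0 1; -1 0 0 0 1; 0 0 0 0 1; 0 0 0 0 1; 0 0 0 0 1" --newtons 60

```text
time_s: 15.45
eef_pos: [515.1, -224.3, 155.6]
orientation: [-0.081, 1.569, 0.082]
ft_force: [0.9, 0.2, -3.8]
width: 0.12
```

```bash
python3 - <<'E'
from h import *
s=bot.get_state();print(s["eef_pos"],s["width"],s["ft_force"],s["ft_torque"])
w,K,E=cam("wrist");a,_,_=cam("scene");b,_,_=cam("side")
def c(im,x,y,w,h): return cv2.resize(im[y:y+h,x:x+w],(400,300),interpolation=cv2.INTER_CUBIC)
cv2.imwrite("pics/l6.png",np.vstack([np.hstack([c(a,160,150,80,60),c(b,250,120,80,60)]),np.hstack([c(w,156,120,200,150),c(w,206,210,100,75)])]))
E
```

```text
[ 515.0561932  -224.29400456  155.61437986] 0.1196040720943442 [ 0.90900724  0.18610788 -3.81718779] [ 0.02271278  0.00828198 -0.02752667]
```

View pics/l6.png

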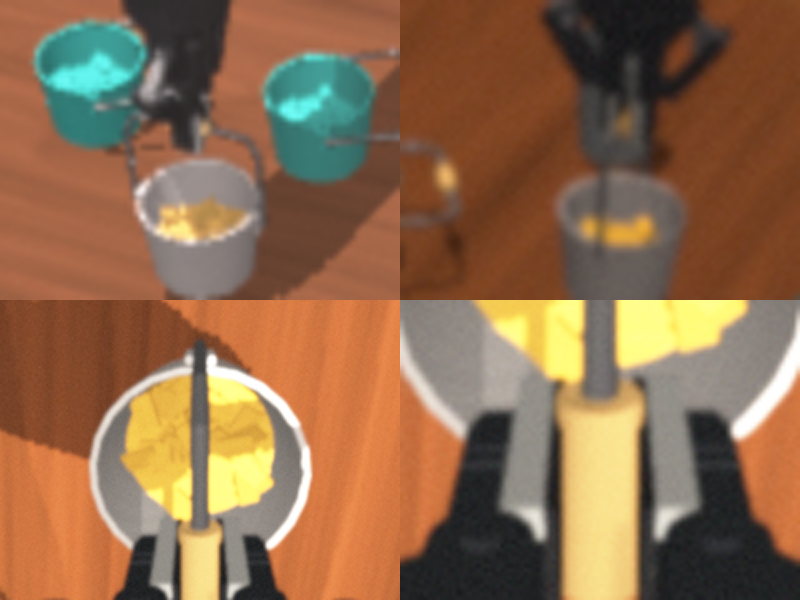

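Lifted cleanly. The pail hangs level and weighs about 3.9 N, so I expect about 36 mm of sag. The crown is about 15.5 mm above the TCP. Next I raise it and carry it to a staging point in front of the fork.

Request:
step_arm --motion "-3 0 0 0.5 1; -6 0 0 0.5 1; -10 0 0 0.5 1; -12 0 0 0.5 1; -12 0 0 0.5 1; -12 0 0 0.5 1; -12 0 0 0.5 1; -12 0 0 0 1; -12 0 0 0 1; -10 0 0 0 1; -8 0 0 0 1; -5 0 0 0 1; -3 0 0 0 1; 0 0 0 0 1; 0 0 0 0 1"

```text
time_s: 17.48
eef_pos: [515.0, -224.3, 272.4]
orientation: [-0.033, 1.571, 0.034]
ft_force: [0.1, -1.0, -2.8]
width: 0.117
```

Request:
step_arm --motion "0 4 -0.5 0 1; 0 10 -1.5 0 1; 0 16 -2 0 1; 0 24 -3 0 1; 0 28 -4 0 1; 0 28 -4 0 1; 0 28 -4 0 1; 0 28 -4 0 1; 0 28 -4 0 1; 0 28 -4 0 1; 0 28 -4 0 1; 0 28 -4 0 1; 0 28 -4 0 1; 0 28 -4 0 1; 0 24 -3 0 1; 0 20 -1.5 0 1; 0 14 -1 0 1; 0 8 -0.5 0 1; 0 5 0 0 1; 0 1 0 0 1"

```text
time_s: 19.98
eef_pos: [444.9, 178.9, 272.7]
orientation: [-0.033, 1.571, 0.033]
ft_force: [-0.2, -0.1, -4.0]
width: 0.114
```

Request:
step_arm --motion "0 0 0 0 1; 0 0 0 0 1; 0 0 0 0 1; 0 0 0 0 1"

```text
time_s: 20.48
eef_pos: [444.9, 178.9, 272.8]
orientation: [-0.033, 1.57, 0.033]
ft_force: [0.4, 0.3, -3.9]
width: 0.115
```

```bash
python3 - <<'E'
from h import *
s=bot.get_state();M=R.from_rotvec(s["orientation"]).as_matrix();print(s["eef_pos"],M.round(4).tolist(),s["ft_force"])
w,K,E=cam("wrist");a,_,_=cam("scene");b,_,_=cam("side");cv2.imwrite("pics/w7.png",w);cv2.imwrite("pics/a7.png",a);cv2.imwrite("pics/b7.png",b)
for p in([547.7,157.4,266],[546.7,209.2,266],[658,161,261],[657,214,261]): print(proj(K,E,p))
v=np.full((600,800,3),0,np.uint8);v[:300,:400]=cv2.resize(w,(400,300),interpolation=cv2.INTER_AREA);v[:300,400:]=cv2.resize(a[150:270,220:380],(400,300),interpolation=3);v[300:,:400]=cv2.resize(b[110:230,160:320],(400,300),interpolation=3)
cv2.imwrite("pics/v7.png",v)
E
```

```text
[444.93020671 178.90361032 272.75175404] [[0.0001, -0.0423, 0.9991], [0.0, 0.9991, 0.0423], [-1.0, 0.0, 0.0001]] [ 0.37481405  0.33953829 -3.92499094]
[406.45014423 273.75016045]
[423.79509686 200.22334981]
[564.52821418 270.56124471]
[597.81128176 197.16530769]
```

View pics/v7.png

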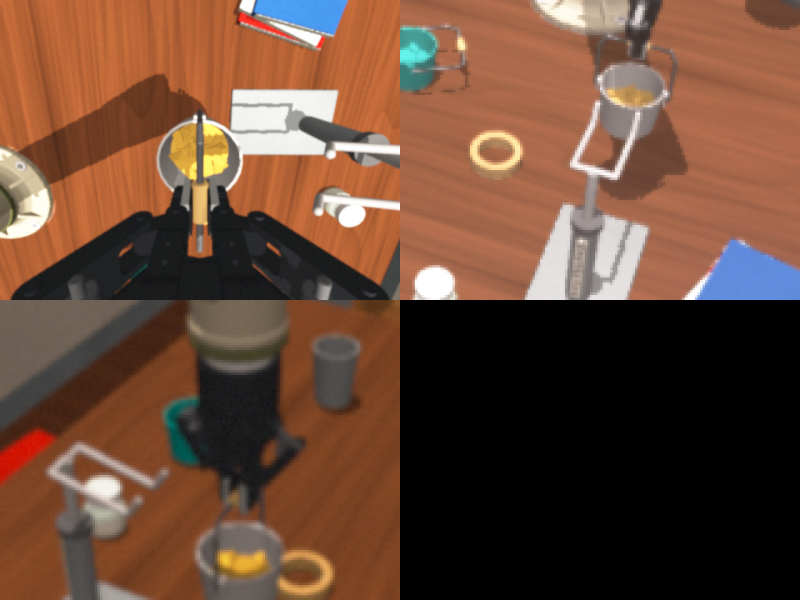

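```bash
python3 - <<'E'
from h import *
im=cv2.imread("pics/w7.png");h=cv2.cvtColor(im,cv2.COLOR_BGR2HSV)
m=((h[...,2]>200)&(h[...,1]<40)).astype(np.uint8)
n,l,st,c=cv2.connectedComponentsWithStats(m)
for i in range(1,n):
    if st[i,4]>60: print(i,st[i],c[i].round(1))
for y in range(178,290,2): 
    print(y,''.join('#' if m[y,x] else '.' for x in range(385,512,2)))
E
```

```text
1 [307   0  20  17 238] [316.4   6.7]
6 [346  27  65  32 611] [383.7  42.8]
24 [ 298  115  134   41 3126] [374.9 128.2]
25 [ 296  136   74   31 2105] [331.3 150.9]
26 [221 148  32  19  91] [242.1 155.7]
27 [ 259  148  158   96 3407] [348.4 184.2]
29 [418 182  94  21 988] [465.5 190.2]
32 [  0 191  14  14  87] [  4.7 196.7]
33 [ 19 206  13  13  88] [ 25.6 212. ]
42 [   0  242   63   63 1473] [ 39.6 278.1]
44 [ 403  250  109   41 1903] [451.9 266.4]
178 ###########.....................................................
180 #############...................................................
182 ###############.......##........................................
184 ################......####################......................
186 ################......#######################################...
188 ################......##########################################
190 ###############.......##########################################
192 ###############....####..#######################################
194 ###############...####.............#############################
196 ###############..#####.
[... 2515 characters left out ...]
........##
270 .........#####...#####....###############.......................
272 .........#####.....##....#################......................
274 ..........####......##...################.......................
276 .....................#...################.......................
278 .........................################.......................
280 .........................###############........................
282 .........................###############........................
284 .........................##############.........................
286 ..........................############..........................
288 ...........................#########............................
```

The tips seen by the wrist camera match the triangulation within 1–2 px. I move in over the dip with the crown at 288.

Request:
step_arm --motion "0 0.8 2 0 1; 0 0 4 0 1; 0 0 6 0 1; 0 0 8 0 1; 0 0 8 0 1; 0 0 8 0 1; 0 0 8 0 1; 0 0 8 0 1; 0 0 8 0 1; 0 0 8 0 1; 0 0 8 0 1; 0 0 8 0 1; 0 0 8 0 1; 0 0 8 0 1; 0 0 6 0 1; 0 0 6 0 1; 0 0 4 0 1; 0 0 2.7 0 1; 0 0 0 0 1; 0 0 0 0 1"

```text
time_s: 23.12
eef_pos: [563.3, 185.0, 272.8]
orientation: [-0.033, 1.571, 0.034]
ft_force: [0.6, -0.1, -3.9]
width: 0.114
```

Request:
step_arm --motion "0 0 0 0 1; 0 0 0 0 1; 0 0 0 0 1; 0 0 0 0 1; 0 0 0 0 1; 0 0 0 0 1"

```text
time_s: 23.88
eef_pos: [563.4, 184.9, 272.8]
orientation: [-0.033, 1.571, 0.034]
ft_force: [-0.7, 0.2, -3.6]
width: 0.118
```

```bash
python3 - <<'E'
from h import *
s=bot.get_state();print(s["eef_pos"],s["ft_force"],s["width"])
w,K,E=cam("wrist");a,Ka,Ea=cam("scene");b,Kb,Eb=cam("side");cv2.imwrite("pics/w8.png",w);cv2.imwrite("pics/a8.png",a);cv2.imwrite("pics/b8.png",b)
h=cv2.cvtColor(w,cv2.COLOR_BGR2HSV);m=((h[...,2]>190)&(h[...,1]<45)).astype(np.uint8)
for p in([548,157.4,266],[546.7,209.2,266],[658,161,261],[657,214,261]): print(proj(K,E,p))
for y in range(150,330,4): print(y,''.join('#' if m[y,x] else '.' for x in range(190,380,2)))
E
```

```text
[563.43346492 184.93922566 272.75335   ] [-0.6723      0.15959355 -3.62901377] 0.11758925183928122
[227.37558177 275.09765301]
[226.00196979 201.84158174]
[389.73880917 271.90441393]
[405.30980637 198.79422518]
150 .............................###...###..##########................#############................
154 ............................####...#####....#####....................##########................
158 ......................####.............###########......................#######................
162 ..................###........................######........................####................
166 ...............###..............................#####..........................................
170 .............##....................................##########..................................
174 ............#.........................................########....................#............
178 ..........##...........................................#########...............##.#######......
182 .........#..............................................#########..............##..#.
[... 2910 characters left out ...]

302 ...............................................................................................
306 ...............................................................................................
310 ...............................................................................................
314 ...............................................................................................
318 ...............................................................................................
322 ...............................................................................................
326 ...............................................................................................
```

Request:
step_arm --motion "1 0 0 0 1; 2.5 0 0 0 1; 3 0 0 0 1; 3 0 0 0 1; 3 0 0 0 1; 3 0 0 0 1; 3 0 0 0 1; 3 0 0 0 1; 3 0 0 0 1; 3 0 0 0 1; 3 0 0 0 1; 2.5 0 0 0 1; 2 0 0 0 1; 1 0 0 0 1; 0 0 0 0 1; 0 0 0 0 1"

```text
time_s: 26.02
eef_pos: [563.5, 185.0, 236.9]
orientation: [-0.033, 1.57, 0.034]
ft_force: [-0.5, -0.3, -2.8]
width: 0.113
```

Request:
step_arm --motion "1 0 0 0 1; 2 0 0 0 1; 2 0 0 0 1; 2 0 0 0 1; 2 0 0 0 1; 2 0 0 0 1; 2 0 0 0 1; 2 0 0 0 1; 1 0 0 0 1; 0 0 0 0 1; 0 0 0 0 1"

```text
time_s: 27.4
eef_pos: [563.5, 184.9, 220.8]
orientation: [-0.033, 1.57, 0.033]
ft_force: [-0.6, -0.1, -3.2]
width: 0.115
```

Request:
step_arm --motion "1 0 0 0 1; 2 0 0 0 1; 2 0 0 0 1; 2 0 0 0 1; 2 0 0 0 1; 1 0 0 0 1; 0 0 0 0 1; 0 0 0 0 1; 0 0 0 0 1"

```text
time_s: 28.52
eef_pos: [563.5, 185.0, 210.8]
orientation: [-0.033, 1.57, 0.034]
ft_force: [0.5, -0.9, -2.1]
width: 0.116
```

```bash
python3 - <<'E'
from h import *
f=[]
for i in range(5):
    s=bot.get_state();f.append(s["ft_force"])
    b,Kb,Eb=cam("side")
print(s["eef_pos"],np.mean(f,0),np.std(f,0))
a,Ka,Ea=cam("scene");w,K,E=cam("wrist");cv2.imwrite("pics/w9.png",w);cv2.imwrite("pics/a9.png",a);cv2.imwrite("pics/b9.png",b)
# fork rear corner: expected pixel for unsunk & sunk
for dz in(0,-10,-20): print(dz,[proj(Ka,Ea,[*p,261+dz]).round(1).tolist() for p in((658.4,160.8),(656.5,214.5))],[proj(Kb,Eb,[*p,261+dz]).round(1).tolist() for p in((658.4,160.8),(656.5,214.5))])
a0=cv2.imread("pics/scene0.png");b0=cv2.imread("pics/side0.png")
def c(im,x,y,w,h): return cv2.resize(im[y:y+h,x:x+w],(400,300),interpolation=cv2.INTER_CUBIC)
cv2.imwrite("pics/v9.png",np.vstack([np.hstack([c(a,265,175,80,60),c(b,165,145,80,60)]),np.hstack([c(w,156,120,200,150),c(a,240,150,160,120)])]))
# fork shift by template match on the rear bar
for n,o,im,(x,y,ww,hh) in(("scene",a0,a,(284,212,26,14)),("side",b0,b,(174,163,22,22))):
    t=o[y:y+hh,x:x+ww];S=im[y-6:y+hh+30,x-8:x+ww+8];r=cv2.matchTemplate(S,t,cv2.TM_CCOEFF_NORMED);_,v,_,l=cv2.minMaxLoc(r);print(n,"shift",l[0]-8,l[1]-6,round(v,2))
E
```

```text
[563.47095177 184.93302696 210.79753291] [ 0.57184221 -0.20217442 -1.4508029 ] [0.35351332 0.39283354 0.52818635]
0 [[288.4, 215.8], [306.0, 220.7]] [[190.9, 168.2], [179.1, 178.8]]
-10 [[288.2, 218.1], [305.6, 222.9]] [[191.3, 171.1], [179.6, 181.8]]
-20 [[287.9, 220.3], [305.3, 225.2]] [[191.7, 174.1], [180.1, 184.7]]
scene shift -1 5 0.82
side shift 0 6 0.76
```

The fork has sunk about 20 mm with the wire, as expected, and about 1.5–2 N remains on the gripper. I keep lowering.

Request:
step_arm --motion "1 0 0 0 1; 2 0 0 0 1; 2 0 0 0 1; 2 0 0 0 1; 2 0 0 0 1; 2 0 0 0 1; 1 0 0 0 1; 0 0 0 0 1; 0 0 0 0 1; 0 0 0 0 1"

```text
time_s: 30.12
eef_pos: [563.5, 184.9, 198.8]
orientation: [-0.033, 1.57, 0.033]
ft_force: [0.2, -0.7, -1.1]
width: 0.114
```

```bash
cat > f.py <<'E'
from h import *
f=[]
for i in range(12):
    s=bot.get_state();f.append(s["ft_force"]);b,Kb,Eb=cam("side")
a,_,_=cam("scene")
print(s["time_s"],s["eef_pos"],np.mean(f,0),s["width"])
a0=cv2.imread("pics/scene0.png");b0=cv2.imread("pics/side0.png")
for n,o,im,(x,y,ww,hh) in(("scene",a0,a,(284,212,26,14)),("side",b0,b,(174,163,22,22))):
    t=o[y:y+hh,x:x+ww];S=im[y-6:y+hh+30,x-8:x+ww+8];r=cv2.matchTemplate(S,t,cv2.TM_CCOEFF_NORMED);_,v,_,l=cv2.minMaxLoc(r);print(n,"shift",l[0]-8,l[1]-6,round(v,2))
E
python3 f.py
```

```text
30.675 [563.44218387 184.90879899 198.7423895 ] [ 0.84059486 -0.24850784 -0.07004488] 0.11039209951204322
scene shift -1 7 0.86
side shift 0 10 0.66
```

Request:
step_arm --motion "0.6 0 0 0 1; 0.6 0 0 0 1; 0 0 0 0 1; 0 0 0 0 1"

```text
time_s: 31.28
eef_pos: [563.4, 184.9, 197.6]
orientation: [-0.033, 1.57, 0.034]
ft_force: [1.2, 0.8, 0.4]
width: 0.109
```

```bash
python3 f.py; python3 f.py
```

```text
31.825 [563.44373681 184.91584493 197.57336484] [ 0.94585028  0.10052827 -0.02902855] 0.11356662369843804
scene shift -1 7 0.83
side shift 0 10 0.66
32.475 [563.44541141 184.90832453 197.54293225] [ 1.01827994 -0.08464516  0.03205867] 0.11325833939462453
scene shift -1 7 0.83
side shift 0 10 0.66
```

Vertical load is about zero. There is a steady +1 N in x, so the wire rests slightly up the front slope; I ease it back into the dip.

Request:
step_arm --motion "0 0 0.5 0 1; 0 0 0.5 0 1; 0 0 0.5 0 1; 0 0 0 0 1; 0 0 0 0 1"

```text
time_s: 33.2
eef_pos: [564.7, 185.1, 197.5]
orientation: [-0.033, 1.571, 0.034]
ft_force: [-2.2, -0.4, -0.4]
width: 0.115
```

```bash
python3 f.py
```

```text
33.75 [564.90743846 185.06605479 197.54982079] [-3.19360666  0.24029114  0.21020437] 0.11596479438988871
scene shift -1 7 0.81
side shift 0 10 0.65
```

Request:
step_arm --motion "0 0 -0.6 0 1; 0 0 -0.5 0 1; 0 0 0 0 1; 0 0 0 0 1"

```text
time_s: 34.35
eef_pos: [564.2, 184.8, 197.7]
orientation: [-0.033, 1.57, 0.033]
ft_force: [1.3, 0.3, -0.3]
width: 0.119
```

```bash
python3 f.py
```

```text
34.9 [563.88068155 184.80102632 197.54589889] [ 1.01673003  0.52087256 -0.14601731] 0.11773069460677087
scene shift -1 7 0.82
side shift 0 10 0.66
```

Request:
step_arm --motion "0 0 0.3 0 1; 0 0 0 0 1; 0 0 0 0 1" --newtons 20

```text
time_s: 35.38
eef_pos: [564.0, 184.9, 197.4]
orientation: [-0.034, 1.571, 0.033]
ft_force: [0.7, -0.5, -0.1]
width: 0.117
```

```bash
python3 f.py
```

```text
35.925 [564.03234372 184.89664337 197.48621404] [-0.71490837 -1.01249575  0.03813522] 0.12199185869859416
scene shift -1 7 0.82
side shift 0 10 0.66
```

Request:
step_arm --motion "0 0 0 0 0.86; 0 0 0 0 0.84; 0 0 0 0 0.82; 0 0 0 0 0.8; 0 0 0 0 0.76; 0 0 0 0 0.72; 0 0 0 0 0.68; 0 0 0 0 0.64; 0 0 0 0 0.62; 0 0 0 0 0.62"

```text
time_s: 37.28
eef_pos: [564.1, 184.9, 197.6]
orientation: [-0.033, 1.571, 0.033]
ft_force: [-0.3, -0.1, 0.3]
width: 0.379
```

```bash
python3 f.py; python3 - <<'E'
from h import *
w,K,E=cam("wrist");a,_,_=cam("scene");b,_,_=cam("side")
def c(im,x,y,w,h): return cv2.resize(im[y:y+h,x:x+w],(400,300),interpolation=cv2.INTER_CUBIC)
cv2.imwrite("pics/v10.png",np.vstack([np.hstack([c(a,265,165,80,60),c(b,165,145,80,60)]),np.hstack([c(w,156,120,200,150),c(w,206,210,100,75)])]))
E
```

```text
37.825 [564.1172871  184.95463372 197.54947152] [ 0.02090459 -0.0745667   0.13420197] 0.3747462876173068
scene shift -1 8 0.81
side shift 0 10 0.62
```

View pics/v10.png

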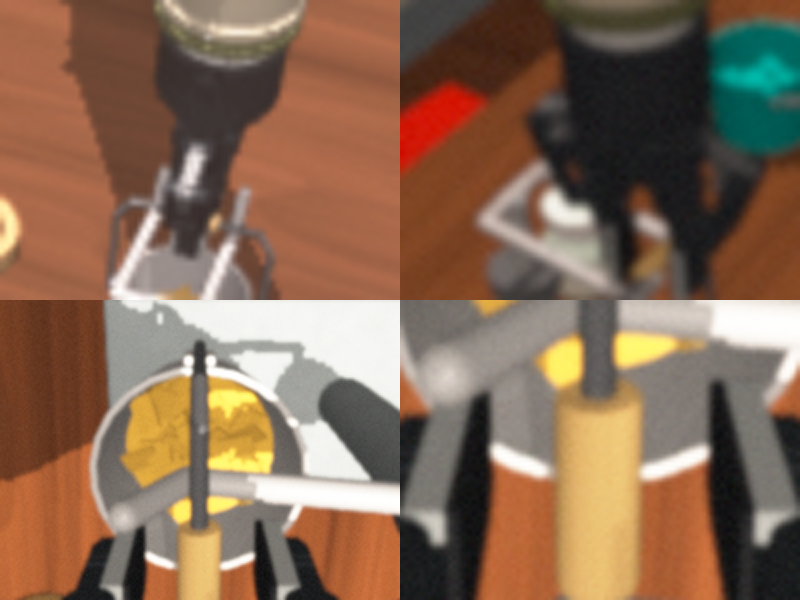

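Released: the bail lies across both prongs in the dip, and the fingers stand clear on both sides of the sleeve. I retreat straight up.

Request:
step_arm --motion "-2 0 0 0 0.62; -4 0 0 0 0.62; -6 0 0 0 0.62; -8 0 0 0 0.62; -8 0 0 0 0.62; -8 0 0 0 0.62; -8 0 0 0 0.62; -10 0 0 0 0.62; -10 0 0 0 0.62; -12 0 0 0 0.62; -12 0 0 0 0.62; -12 0 0 0 0.62; -12 0 0 0 0.62; -10 0 0 0 0.62; -5 0 0 0 0.62; 0 0 0 0 0.62; 0 0 0 0 0.62; 0 0 0 0 0.62"

```text
time_s: 40.33
eef_pos: [564.0, 184.9, 324.1]
orientation: [-0.034, 1.571, 0.033]
ft_force: [-0.0, -0.3, 0.1]
width: 0.38
```

```bash
python3 f.py; python3 - <<'E'
from h import *
fr=[]
for i in range(14):
    fr.append(cam("wrist")[0].astype(int))
print("motion max diff", [int((abs(f-fr[0]).max(2)>40).sum()) for f in fr[1::4]])
b,Kb,Eb=cam("side");a,K,E=cam("scene")
m=(cv2.inRange(cv2.cvtColor(a,cv2.COLOR_BGR2HSV),(18,100,120),(32,255,255)));n,l,st,c=cv2.connectedComponentsWithStats(m)
print([(st[i].tolist(),c[i].round(1).tolist()) for i in range(1,n) if st[i,4]>15 and 240<c[i][0]<350 and 150<c[i][1]<280])
print("expected crown/contents px",proj(K,E,[564,185,212]),proj(K,E,[564,185,120]))
E
```

```text
40.875 [564.14303122 184.94548617 324.56680691] [ 0.04913888 -0.20381982 -0.1543778 ] 0.37942832403954346
scene shift -1 7 0.78
side shift 0 10 0.66
motion max diff [1, 39, 2, 9]
[]
expected crown/contents px [303.9109196  208.27989533] [301.05586472 227.21440857]
```

```bash
python3 - <<'E'
from h import *
a,K,E=cam("scene");a0=cv2.imread("pics/scene0.png")
for n,(x,y,r) in dict(tape=(258,211,16),jar=(234,268,16),pot=(138,199,18),books=(370,278,40),t1=(178,166,16),t2=(224,173,16),t3=(177,243,20)).items():
    d=abs(a[y-r:y+r,x-r:x+r].astype(int)-a0[y-r:y+r,x-r:x+r]).max(2);print(n,int((d>60).sum()))
bot.finish_job();print(bot.get_state()["time_s"])
E
```

```text
tape 0
jar 0
pot 0
books 0
t1 0
t2 15
t3 0
the job is handed in; nothing more can be done
the job is handed in; nothing more can be done
```

The pail is hanging by its bail in the dip of the scale's fork, across both prongs, and I handed the job in at about 42 s of the 72 s allowed.

**How it went:** With the pail standing on the table, I swung the bail upright by its sleeve, correcting from the wrist force as I went. I then lifted the pail (about 3.8 N, so roughly 0.39 kg) and carried it in over the fork tips. I lowered it at no more than about 25 mm/s until the gripper carried no weight, opened the fingers slowly and moved straight up.

**Last checks:**
- The fork is down about 33 mm, in line with the weight I measured. It moved by no more than about one image pixel when I let go.
- Wrist force after letting go was about zero. Successive wrist pictures showed no visible motion.
- The tape, jar, cup, books and two of the turquoise pails look unchanged. A few pixels (15) changed near the third turquoise pail, which I took to be the moved pail and shadows. I did not check this further.

**Checks that failed or disagreed:**
- During the swing I pressed inward by up to about 3.6 N at one point, and later down on the upright bail by about 6 N for a moment. The pail stayed level but slid about 6 mm towards the robot.
- Just before release the sideways force was sticky, swinging between +1 and −3 N. I eased it to under 1 N along the prongs; the reading across them was still about 1 N. Both read zero once the fingers opened.
- My last colour check for the brass pieces in the scene picture found no match, so it neither confirms nor contradicts the rest. I used all 12 pictures before moving away, so the final state was checked by numbers only.

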